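Present a filter slide to the label reader

TASK

Pick the filter slide off its little white stand, find its frosted end by the small notched corner, and take it, label face up and level, frosted end first, straight into the open throat of the label reader. With the frosted end, gently push the reader's sprung plunger in by about a centimetre, the slide held clear of the deck below and the lens bar above, and finish while holding it there in the gripper. Leave the other things on the bench alone.

Things in the scene. Friction and masses are not known exactly. Their poses are not given: they have to be found in the camera images.
- slide: Pale filter slide, a plate 120 x 42 x 6 mm, 60 g, lying loose, label face up, across the stand. Origin: centre of its underside; x along its length to the frosted end, z up out of the label face. Its +x, -y corner (right-hand, looking to the frosted end) has a 10 x 10 mm square notch; the other corners are whole. 35 mm at each end overhangs the stand.
- slide_frosted_end (a point): middle of the slide's frosted (notched) end edge, at mid thickness; a thin matt white patch covers the top of the last 27 mm
- slide_plain_end (a point): middle of the slide's plain end edge, at mid thickness; grip the slide across its 42 mm width about 20 mm in from here
- slide_notch (a point): centre of the square notch, at mid thickness
- stand: Fixed white block, 50 x 30 mm and 35 mm high, on which the slide lies, the slide's length along the stand's 50 mm (to within about 9 degrees). Origin: centre of its underside; x along the 50 mm.
- reader: Fixed white label reader facing roughly towards the robot. Origin: on the bench; x points into the throat, z up. Deck: x -50 to 80 mm, 104 mm wide, top at z = 25 mm. Rear column: x 30 to 80 mm, 104 mm wide, up to z = 140 mm. The throat before it, z 25 to 100 mm, is open at the front (-x) and sides. Hold the slide along x, middled on y = 0, at about z = 62 mm.
- reader_lens (a point): underside centre (x = -15, y = 0, z = 100 mm in the reader's frame) of the lens bar across the throat: x -24 to -6 mm, 104 mm wide, z 100 to 135 mm, joined to the column by two side arms 14 mm wide at y = +-45 mm, same heights. A gripper that holds the slide 20 mm from its plain end stays about 60 mm in front of it.
- plunger (a joint): travel of the reader's sprung plunger along the reader's +x: 0 m out (as it stands), 0.016 m fully in against its stop; the spring takes about 0.5 N to start and 2.1 N fully in
- plunger_face (a point): centre of the plunger's flat aluminium face that looks out of the throat (26 mm wide, 50 mm high); it moves with the plunger and at rest is at x = 5, y = 0, z = 62 mm in the reader's frame
- tube_rack: bystander: red tube rack 100 x 200 mm, 28 mm high (43 mm over the tubes), to the robot's left, origin at the centre of its underside
- tip_box: bystander: pale green pipette tip box with yellow tray, 85 x 120 mm, 69 mm high, to the robot's right, origin at the centre of its underside
- pipette: bystander: blue and white pipette 260 mm long, about 30 mm thick, lying beyond the work along the robot's y, origin under its middle
Mind the look-alikes: they are no part of the job. Leave any blue or brown look-alike of the slide alone.

How it is judged:
By the outcome, as a careful person would: the job done as asked, in the order asked, and still so for the second after the job is handed in, while the arm keeps its last pose, push and grip.
It also fails if it takes over 43 s, if anything falls off the work surface, if the arm or the gripper's body presses on something with over 40 N, if the wrist force passes 120 N, or if a joint passes its speed limit or range.

ROBOT

A 6-joint arm with a two-finger parallel gripper is mounted at the origin on the work surface. World frame = base frame: x ahead of the robot, y to its left, z up, the work surface at z = 0. Lengths are in m, angles in rad, forces in N, time in s.
With the tool pointing down it reaches from about 0.325 to 0.75 m from the base axis. Payload 7.6 kg.
Tool frame: the origin (TCP) lies at the centre of the arm's flange, where the gripper is bolted on; the fingertips stand 173 mm ahead of it and the grasp point (between the pads) lies 155 mm ahead of it (tcp_to_grasp is the distance from the TCP to the grasp point, in m); z points along the fingers, y is the line along which they close (so a half turn about z gives the same grasp; the last joint's range is limited). The gripper opens to 85 mm and grips with 20 to 120 N. Pads are 22 mm wide; open, the fingers measure 114 mm over their backs; the gripper's body (76 mm by 85 mm) begins 54 mm behind the grasp point. The pads swing forward as they close: fully open they stand 13 mm farther back than shut.
Start: joints at [1.222, 0.052, 1.401, -0, 1.689, -0.07], TCP at [0.144, 0.505, 0.405] pointing down, gripper open.
Joint ranges: [-2.9, 2.9], [-0.91, 2.17], [0.12, 2.37], [-1.06, 4.2], [0.26, 2.73], [-2.93, 2.93]. Speed limits (rad/s): [2.57, 2.57, 3.01, 3.14, 3.14, 3.14].

INTERFACE

Orientations are given as a unit quaternion [x, y, z, w].
In Python, from workcell import * gives the robot as it stands.
- The arm moves only by the shell command python3 -m inch 'ROWS' [OPENING] [FORCE]. ROWS is JSON, a list of rows, each a list of 6 numbers: the shift along the tool's x, y, z in mm, then the turn, a rotation vector about the tool's x, y, z in degrees. A call has 1 to 12 rows; each row is the pose to reach, as a shift and turn from the pose commanded when the call began, along the tool's axes at that moment; what a row does not reach only later rows make up. A row lasts 1/12 s, in which the tool goes at most 41.7 mm and 7.16 degrees, less where a joint would pass 70% of its speed; a pose out of reach is approached as far as the arm can. A call with a gripper value outside its range is refused whole. OPENING is the finger opening in mm, from 0 to 85.4, set as the call begins (- or left out, the last holds). The fingers move at their own pace and stop on an object; FORCE is the grip in N (left out, the last holds). Time passes only in rows, so rows that repeat a pose let the fingers close. It gives the time, the measured TCP pose, the force, the opening and the grip force at its end, in the units of the state.
- get_obs(): the state, without advancing time (a new reading comes with each control period).
- read_camera(name): name is "scene" or "top"; returns the picture (480x640x3 uint8, red, green, blue); there is no depth.
- calibration(name): a dict with "intrinsics" (3x3 intrinsics, pixels), "R" (3x3) and "t" (3): a world point X has camera coordinates R X + t. Camera axes: x right, y down, z forward; pixel columns grow to the right and rows downward; lengths in m; the calibration is good to about 2 mm. A picture is of the moment at which its call begins. calibration takes no time and is no camera call.
- job_done(): hands the job in; it is judged then, once.
The state is a dict: "time_s": time; "q": joint angles; "qvel": joint speeds; "tau": joint torques, N m; "eef_pos": TCP position; "ee_rot": TCP orientation; "contact_force": force on the tool from outside, world axes, zero at the start; "moment": the same for the moment, N m; "grip_width": opening from 0.0 (shut) to 1.0 (fully open); "finger_force": force on a finger pad.
Only numpy, scipy, OpenCV 4.12 (cv2) and the standard library are available. Lean on these libraries where they do the work, as an engineer would, in place of code of your own. Each camera call takes 0.05 s, during which the arm holds its last target. There are 200 camera calls.

## Working session

There is one attempt and no reset: what is moved stays moved. The work goes in short steps, Python scripts to look and compute and a shell command to move; the robot and the scene stay as the last step left them, time stands still between calls to the robot, and variables do not carry over. Pictures are saved under pics/ and viewed, at most 10 in all, crops included, and the job is handed in when it is done.

```bash
mkdir -p pics; ls
python3 - <<'E'
from workcell import *
import cv2
for n in("scene","top"):
    cv2.imwrite(f"pics/{n}0.png",read_camera(n)[:,:,::-1]); c=calibration(n); print(n,c)
print(get_obs())
E
```

```text
pics
scene {'intrinsics': array([[435.21460337,   0.        , 320.0114742 ],
       [  0.        , 435.21460337, 242.79743602],
       [  0.        ,   0.        ,   1.        ]]), 'R': array([[-0.84247159,  0.53870202, -0.00646265],
       [ 0.43041099,  0.66580455, -0.60946754],
       [-0.32401853, -0.51624068, -0.79278468]]), 't': array([ 0.52671241, -0.21153241,  1.23174903])}
top {'intrinsics': array([[450.90082388,   0.        , 318.45488808],
       [  0.        , 450.90082388, 235.69446938],
       [  0.        ,   0.        ,   1.        ]]), 'R': array([[-0.00206882, -0.99998072, -0.0058546 ],
       [-0.98274926,  0.00311581, -0.1849167 ],
       [ 0.18493138,  0.00537105, -0.98273676]]), 't': array([0.0035019 , 0.62099951, 0.98339856])}
{'time_s': 0.1, 'q': array([ 1.22170775e+00,  5.27647246e-02,  1.40163192e+00,  2.46975444e-06,
        1.68861900e+00, -7.03324561e-02]), 'qvel': array([-0.00024352, -0.00166248, -0.0038997 , -0.00120194,  0.00021399,
        0.00077524]), 'tau': array([ 1.25966984e-03, -3.82581818e+01, -3.60985351e+01, -6.29321039e-05,
        4.72542015e-03,  6.59327475e-05]), 'eef_pos': array([0.14444253, 0.50470696, 0.40395681]), 'ee_rot': array([ 1.38927054e-01,  9.90302362e-01, -6.95656615e-04, -1.49317324e-04]), 'contact_force': array([1.59034016, 0.47735128, 0.52461819]), 'moment': array([ 0.00045681, -0.01931196, -0.05450839]), 'finger_force': 0.0, 'grip_width': 1.0023595527689428}
```

View pics/top0.png

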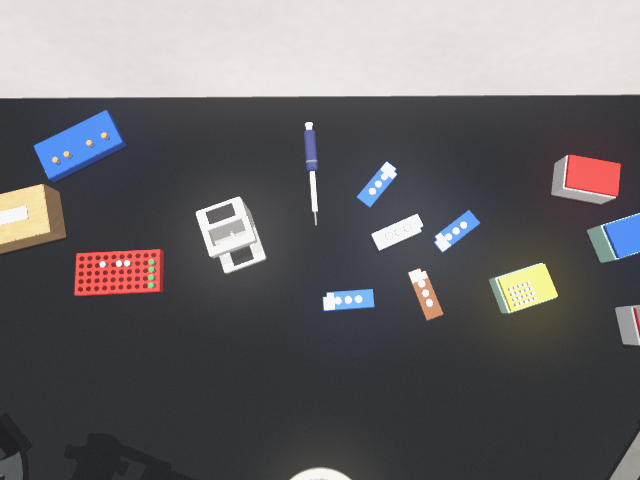

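View pics/scene0.png

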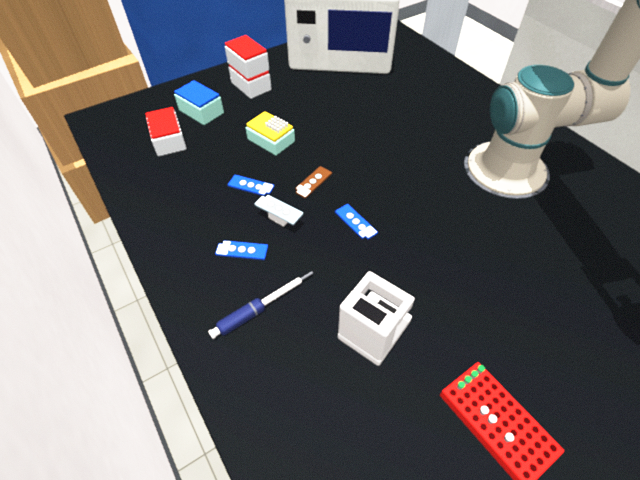

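Top view: the candidates are the pale slide at (397,232), blue ones at (377,184), (457,230) and (348,300), and a brown one at (425,294). Only the pale one sits on a white stand, so it fits the description. The reader is at about (230,235). Next I'll confirm the slide and its notch in an enlarged crop.

Run:
```python
import cv2,numpy as np
a=cv2.imread("pics/top0.png")[205:260,362:432]; b=cv2.imread("pics/scene0.png")[185:235,245:310]; c=cv2.imread("pics/top0.png")[190:280,185:275]
f=lambda i,s:cv2.resize(i,s,interpolation=cv2.INTER_CUBIC)
cv2.imwrite("pics/crop1.png",np.vstack([np.hstack([f(a,(400,300)),f(b,(400,300))]),np.hstack([f(c,(300,300)),f(cv2.imread("pics/scene0.png")[265:370,325:430],(300,300)),np.zeros((300,200,3),np.uint8)])]))
```

```text
(no output)
```

View pics/crop1.png

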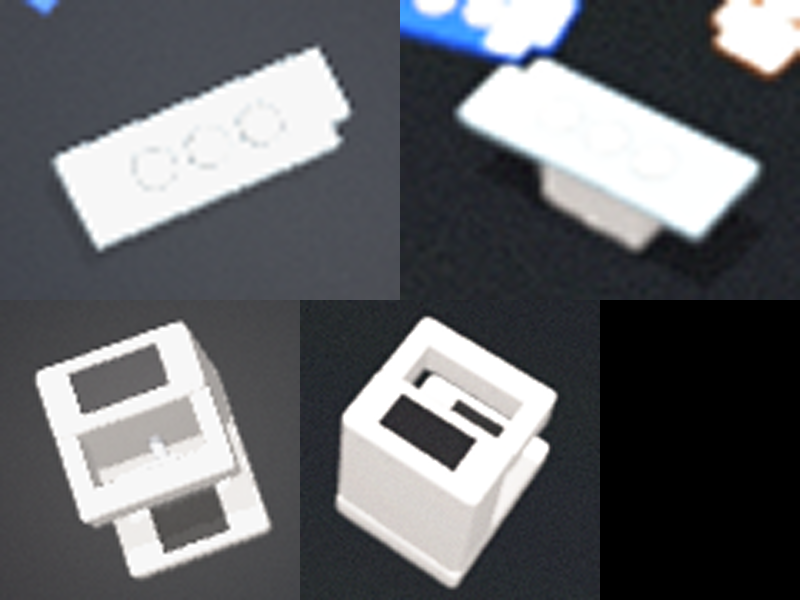

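The crop shows the pale slide on its white stand. The notch is at crop (340,125), i.e. top pixel (421,228), so the frosted end is the right-hand end in the top view and the plain end is at about (376,243). The reader throat opens downwards in the image, towards the robot.

```bash
cat > h.py <<'E'
import cv2,numpy as np
from workcell import *
def cast(n,uv,z):
    c=calibration(n);K,R,t=c["intrinsics"],c["R"],c["t"]
    d=(R.T@np.linalg.inv(K)@np.c_[np.atleast_2d(uv),np.ones(len(np.atleast_2d(uv)))].T).T; o=-R.T@t
    return o+d*((z-o[2])/d[:,2])[:,None]
def proj(n,X):
    c=calibration(n);p=(c["R"]@np.atleast_2d(X).T).T+c["t"];p=(c["intrinsics"]@p.T).T;return p[:,:2]/p[:,2:]
def white(im,x0,y0,x1,y1,th=150):
    m=np.zeros(im.shape[:2],np.uint8);m[y0:y1,x0:x1]=(im[y0:y1,x0:x1].min(2)>th)*255
    return max(cv2.findContours(m,cv2.RETR_EXTERNAL,cv2.CHAIN_APPROX_NONE)[0],key=cv2.contourArea)
E
python3 - <<'E'
from h import *
T=cv2.imread("pics/top0.png");S=cv2.imread("pics/scene0.png")
c=white(T,365,208,430,256)
P=cast("top",c[:,0].astype(float),.041)[:,:2]
(r)=cv2.minAreaRect((P*1000).astype(np.float32));print("slide top",r)
P2=cast("scene",white(S,250,192,304,226,200)[:,0].astype(float),.041)[:,:2]
print("slide scene",cv2.minAreaRect((P2*1000).astype(np.float32)))
h=cv2.convexHull(white(T,185,190,275,280,110));
px=cv2.approxPolyDP(h,2.,True)[:,0];print(px.tolist())
for p in px.astype(float): print(p,[np.round(cast("top",p,z)[0,:2],4).tolist() for z in(.14,.135,.025)])
h=cv2.convexHull(white(S,325,265,430,370,110));print(cv2.approxPolyDP(h,2.,True)[:,0].tolist())
E
```

```text
slide top ((633.7109985351562, -184.56301879882812), (44.01447296142578, 121.66632080078125), 23.990283966064453)
slide scene ((631.8080444335938, -184.52403259277344), (45.32545471191406, 122.26058197021484), 23.427894592285156)
[[239, 196], [250, 212], [265, 259], [225, 273], [208, 254], [196, 211]]
[239. 196.] [[0.6934, 0.1731], [0.6949, 0.174], [0.7258, 0.1947]]
[250. 212.] [[0.6578, 0.1483], [0.659, 0.1491], [0.6858, 0.1669]]
[265. 259.] [[0.556, 0.1141], [0.5567, 0.1147], [0.5716, 0.1285]]
[225. 273.] [[0.5267, 0.1973], [0.5272, 0.1984], [0.5387, 0.2219]]
[208. 254.] [[0.567, 0.2347], [0.5677, 0.236], [0.5839, 0.2638]]
[196. 211.] [[0.6604, 0.2646], [0.6616, 0.266], [0.6888, 0.2974]]
[[368, 271], [414, 297], [410, 321], [378, 365], [337, 336], [340, 304]]
```

```bash
cat >> h.py <<'E'
from scipy.spatial.transform import Rotation as Ro
def togo(x,y,gz,yaw):
    "shift mm / turn deg in tool axes to bring grasp point to x,y,gz with slide-x yaw (deg), tool straight down"
    o=get_obs();R=Ro.from_quat(o["ee_rot"])
    for k in(90,-90): # tool y along yaw+k ; tool x along yaw+k+90
        a=np.radians(yaw+k);ty=np.array([np.cos(a),np.sin(a),0]);tz=np.array([0,0,-1.]);tx=np.cross(ty,tz)
        G=Ro.from_matrix(np.c_[tx,ty,tz])
        print(k,np.round(R.inv().apply(np.array([x,y,gz+.155])-o["eef_pos"])*1000,1),np.round((R.inv()*G).as_rotvec(degrees=True),2))
E
python3 - <<'E'
from h import *
togo(.6166,-.1479,.15,-66.3)
# reader check: deck/column corners in scene
o=np.array([.6019,.192]);a=np.radians(19.6);c,s=np.cos(a),np.sin(a)
for x,y,z in((80,52,140),(80,-52,140),(-24,52,135),(-24,-52,135),(80,52,0),(-50,52,25)):
    X=[o[0]+(c*x-s*y)/1000,o[1]+(s*x+c*y)/1000,z/1000];print((x,y,z),proj("scene",X)[0].round(1),proj("top",X)[0].round(1))
E
```

```text
90 [-633.5 -497.4   99.6] [-8.000e-02  3.000e-02  5.033e+01]
-90 [-633.5 -497.4   99.6] [-4.0000e-02 -1.0000e-01 -1.2967e+02]
(80, 52, 140) [384.7 336.5] [194.5 211.3]
(80, -52, 140) [337.3 304.9] [240.5 195.4]
(-24, 52, 135) [414.2 297.4] [209.3 256.7]
(-24, -52, 135) [368.4 269.5] [255.9 240.4]
(80, 52, 0) [377.  366.9] [210.2 224.9]
(-50, 52, 25) [411.9 315.4] [224.  273.6]
```

```bash
python3 -m inch '[[-25,-20,0,0,0,2],[-55,-43,0,0,0,6],[-85,-67,0,0,0,11],[-117,-92,0,0,0,16],[-149,-117,0,0,0,21],[-181,-142,0,0,0,26],[-213,-167,0,0,0,31],[-245,-192,0,0,0,36],[-277,-217,0,0,0,41],[-309,-242,0,0,0,46],[-340,-267,0,0,0,50.3],[-340,-267,0,0,0,50.3]]' 75
python3 -c "
from h import *
togo(.6166,-.1479,.1,-66.3);print(get_obs()['q'])"
```

```text
time_s: 1.1
eef_pos: [0.4003, 0.1498, 0.4041]
ee_rot: [0.551, 0.834, -0.001, 0.001]
contact_force: [0.1, 0.9, -1.1]
grip_width: 0.873
finger_force: 0.0
90 [-358.3   82.4  149.7] [-0.05  0.11 -0.62]
-90 [-358.3   82.4  149.7] [1.7000e-01 8.0000e-02 1.7938e+02]
[ 0.27202611 -0.22882799  1.66566424 -0.00201348  1.70534159 -0.13109   ]
```

```bash
python3 -m inch '[[-25,6,5,0,0,-0.6],[-57,13,20,0,0,-0.6],[-92,21,35,0,0,-0.6],[-127,29,50,0,0,-0.6],[-162,37,66,0,0,-0.6],[-197,45,82,0,0,-0.6],[-232,53,97,0,0,-0.6],[-267,61,112,0,0,-0.6],[-302,69,127,0,0,-0.6],[-335,77,142,0,0,-0.6],[-358,82,150,0,0,-0.6],[-358,82,150,0,0,-0.6]]'
python3 - <<'E'
from h import *
S=read_camera("scene")[:,:,::-1];T=read_camera("top")[:,:,::-1]
togo(.6166,-.1479,.038,-66.3)
cv2.imwrite("pics/v2.png",np.hstack([cv2.resize(S[120:270,200:350],(400,400)),cv2.resize(T[160:310,320:470],(400,400))]))
E
```

```text
time_s: 2.1
eef_pos: [0.6176, -0.1434, 0.2505]
ee_rot: [0.544, 0.839, -0.001, -0.002]
contact_force: [-1.2, -0.0, -0.3]
grip_width: 0.876
finger_force: 0.0
90 [-6.7 -3.3 60.2] [-0.1  -0.11  0.58]
-90 [-6.7 -3.3 60.2] [ 1.8000e-01 -1.6000e-01 -1.7942e+02]
```

View pics/v2.png

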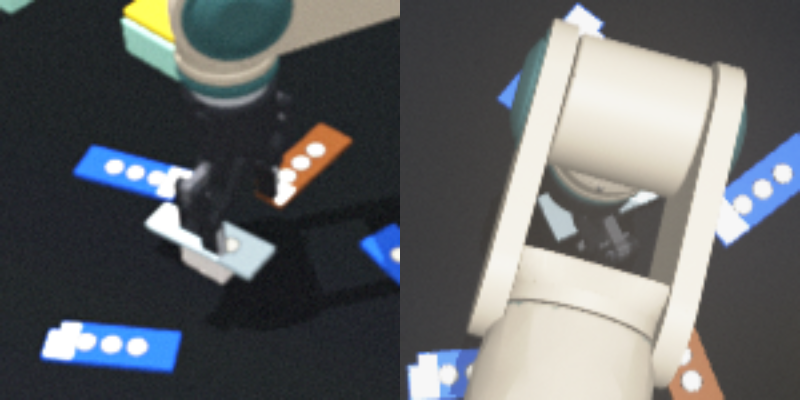

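The left panel shows the fingers hovering over the slide towards its plain end (crop ~(230,240)), with nothing else in the way. I'll move down in two stages.

```bash
python3 -m inch '[[0,0,5,0,0,0],[0,0,10,0,0,0],[0,0,15,0,0,0],[0,0,15,0,0,0],[0,0,15,0,0,0]]'
python3 -c "
from h import *
togo(.6166,-.1479,.038,-66.3)"
```

```text
time_s: 2.62
eef_pos: [0.6167, -0.1397, 0.2395]
ee_rot: [0.542, 0.84, -0.0, -0.0]
contact_force: [0.1, -0.3, 1.1]
grip_width: 0.882
finger_force: 0.0
90 [-7.4 -3.5 46.5] [-0.02 -0.03  0.67]
-90 [-7.4 -3.5 46.5] [ 4.0000e-02 -4.0000e-02 -1.7933e+02]
```

```bash
python3 -m inch '[[-4,-2,5,0,0,0.6],[-7.5,-3.5,14,0,0,0.6],[-7.5,-3.5,24,0,0,0.6],[-7.5,-3.5,33,0,0,0.6],[-7.5,-3.5,41,0,0,0.6],[-7.5,-3.5,46,0,0,0.6],[-7.5,-3.5,46,0,0,0.6],[-7.5,-3.5,46,0,0,0.6]]'
python3 -c "
from h import *
togo(.6166,-.1479,.038,-66.3)"
```

```text
time_s: 3.28
eef_pos: [0.6169, -0.1484, 0.1933]
ee_rot: [0.547, 0.837, -0.0, -0.0]
contact_force: [0.0, -0.1, 0.2]
grip_width: 0.877
finger_force: 0.0
90 [ 0.6 -0.   0.3] [-0.03 -0.03  0.03]
-90 [ 0.6 -0.   0.3] [ 4.0000e-02 -4.0000e-02 -1.7997e+02]
```

```bash
python3 -m inch '[[0,0,0,0,0,0],[0,0,0,0,0,0],[0,0,0,0,0,0],[0,0,0,0,0,0],[0,0,0,0,0,0],[0,0,0,0,0,0],[0,0,0,0,0,0],[0,0,0,0,0,0],[0,0,0,0,0,0],[0,0,0,0,0,0],[0,0,0,0,0,0],[0,0,0,0,0,0]]' 36 50
python3 -m inch '[[0,0,-2,0,0,0],[0,0,-6,0,0,0],[0,0,-12,0,0,0],[0,0,-18,0,0,0],[0,0,-25,0,0,0],[0,0,-32,0,0,0],[0,0,-40,0,0,0],[0,0,-40,0,0,0],[0,0,-40,0,0,0]]'
python3 - <<'E'
from h import *
S=read_camera("scene")[:,:,::-1]
o=get_obs();print(o['eef_pos'])
cv2.imwrite("pics/v3.png",cv2.resize(S[150:270,210:370],(800,600)))
E
```

```text
time_s: 4.28
eef_pos: [0.6171, -0.1485, 0.1946]
ee_rot: [0.547, 0.837, 0.0, 0.001]
contact_force: [-1.3, -0.2, 6.1]
grip_width: 0.478
finger_force: 50.2
time_s: 5.03
eef_pos: [0.617, -0.1486, 0.2346]
ee_rot: [0.547, 0.837, 0.0, 0.001]
contact_force: [-0.8, -0.9, -1.1]
grip_width: 0.475
finger_force: 50.3
[ 0.61685468 -0.14850515  0.23380699]
```

View pics/v3.png

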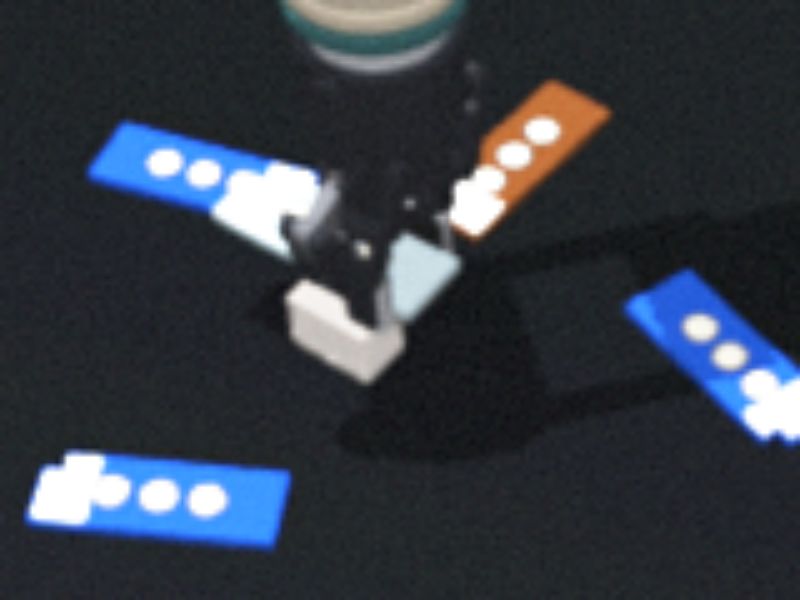

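The slide is off the stand (bare block at crop (345,330)) and held in the gripper near its plain end. The bystanders haven't moved. Next I'll swing round to a point in front of the throat.

```bash
python3 -c "
from h import *
togo(.4512,.1383,.11,19.6)"
```

```text
90 [329.2 -36.2 -31.2] [ 1.000e-02  1.000e-02 -8.587e+01]
-90 [329.2 -36.2 -31.2] [ 1.000e-02 -1.000e-02  9.413e+01]
```

```bash
python3 -m inch '[[4,0,-8,0,0,-1],[12,-1,-16,0,0,-4],[24,-2,-24,0,0,-8],[38,-4,-31,0,0,-12],[53,-6,-31,0,0,-16],[69,-8,-31,0,0,-20],[85,-9,-31,0,0,-24],[101,-11,-31,0,0,-28],[117,-13,-31,0,0,-32],[131,-14,-31,0,0,-36],[142,-15,-31,0,0,-39],[150,-16,-31,0,0,-41]]'
python3 -m inch '[[0,0,0,0,0,0]]'
python3 -c "
from h import *
togo(.4512,.1383,.11,19.6)"
```

```text
time_s: 6.08
eef_pos: [0.5413, -0.0166, 0.2648]
ee_rot: [0.217, 0.976, 0.0, -0.0]
contact_force: [-0.5, -1.2, -0.7]
grip_width: 0.477
finger_force: 50.4
time_s: 6.17
eef_pos: [0.5413, -0.0165, 0.2648]
ee_rot: [0.217, 0.976, 0.0, -0.0]
contact_force: [-0.2, -0.8, -1.4]
grip_width: 0.475
finger_force: 50.4
90 [ 1.472e+02  1.019e+02 -1.000e-01] [ 2.00e-02 -2.00e-02 -4.47e+01]
-90 [ 1.472e+02  1.019e+02 -1.000e-01] [-3.000e-02 -3.000e-02  1.353e+02]
```

```bash
python3 -m inch '[[4,3,0,0,0,-1],[14,9,0,0,0,-4],[27,18,0,0,0,-8],[41,28,0,0,0,-12],[56,39,0,0,0,-17],[72,50,0,0,0,-22],[88,61,0,0,0,-27],[104,72,0,0,0,-32],[119,82,0,0,0,-37],[133,92,0,0,0,-41],[143,99,0,0,0,-44],[147,102,0,0,0,-44.7]]'
python3 -m inch '[[0,0,8,0,0,0],[0,0,18,0,0,0],[0,0,28,0,0,0],[0,0,38,0,0,0],[0,0,46,0,0,0],[0,0,46,0,0,0],[0,0,46,0,0,0]]'
python3 - <<'E'
from h import *
S=read_camera("scene")[:,:,::-1];T=read_camera("top")[:,:,::-1];cv2.imwrite("pics/s4.png",S);cv2.imwrite("pics/t4.png",T)
o=get_obs();print(o['eef_pos']);g=o['eef_pos']-[0,0,.1566]
a=np.radians(19.6);d=np.array([np.cos(a),np.sin(a),0]);n=np.array([-d[1],d[0],0])
for l in(.1,):
  for w in(.021,-.021):
    X=g+d*l+n*w+[0,0,.003];print(proj("scene",X).round(1),proj("top",X).round(1))
cv2.imwrite("pics/v4.png",np.hstack([cv2.resize(S[240:380,320:460],(400,400)),cv2.resize(T[190:330,170:310],(400,400))]))
E
```

```text
time_s: 7.17
eef_pos: [0.452, 0.1382, 0.2648]
ee_rot: [-0.17, 0.985, 0.0, 0.0]
contact_force: [-0.5, 0.2, 0.1]
grip_width: 0.477
finger_force: 50.4
time_s: 7.75
eef_pos: [0.4524, 0.1371, 0.2179]
ee_rot: [-0.168, 0.986, -0.0, -0.001]
contact_force: [-0.2, 0.0, -0.1]
grip_width: 0.474
finger_force: 50.4
[0.45274196 0.1372918  0.21905885]
[[403.6 294.6]] [[235.1 270.6]]
[[386.5 284.1]] [[252.7 264.3]]
```

View pics/v4.png

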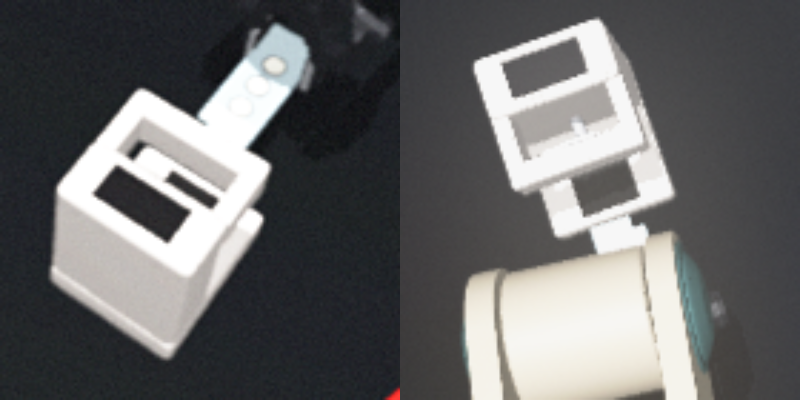

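The slide is lined up just in front of the throat, with the notch on the right-hand side. I'll enlarge the view to check that it's level and straight.

Run:
```python
import cv2,numpy as np
S=cv2.imread("pics/s4.png");T=cv2.imread("pics/t4.png")
g=lambda i:cv2.convertScaleAbs(np.clip(i.astype(float)-90,0,255),alpha=1.5)
cv2.imwrite("pics/v5.png",np.hstack([cv2.resize(g(S[243:303,380:440]),(400,400),interpolation=2),cv2.resize(g(T[240:285,220:265]),(400,400),interpolation=2)]))
```

```text
(no output)
```

View pics/v5.png

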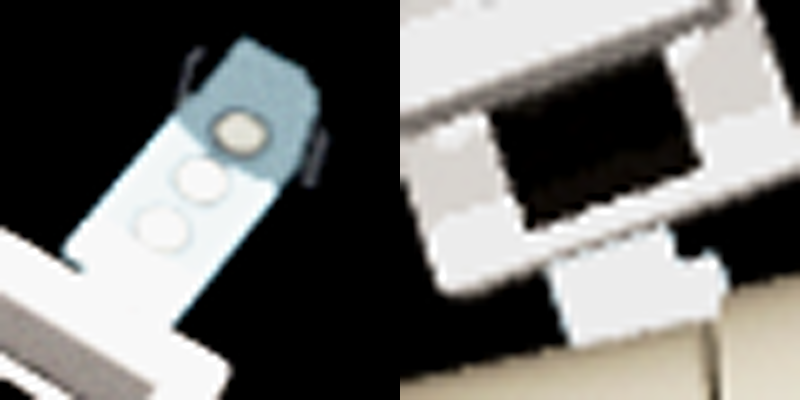

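Run:
```python
from h import *
from scipy.optimize import least_squares
g=np.array([.45274,.13729,.21906-.1566])
def P(p,l,w):
    a=np.radians(p[3]);b=np.radians(p[4]);d=np.array([np.cos(a)*np.cos(b),np.sin(a)*np.cos(b),np.sin(b)]);n=np.array([-np.sin(a),np.cos(a),0])
    return p[:3]+d*l+n*w+np.cross(d,n)*.003
ob=[("top",.1,.021,236.7,270.1),("top",.09,-.021,255.4,268.7),("top",.1,-.011,250.1,265.3),("scene",.09,-.021,389.3,280.5),("scene",-.02,-.021,416.75,248.7)]
# frosted-end edge line points only constrain sideways: scene right edge
def res(p):
    r=[]
    for n,l,w,u,v in ob: r+=list(proj(n,P(p,l,w))[0]-[u,v])
    A,B=proj("scene",P(p,-.02,.021))[0],proj("scene",P(p,.1,.021))[0]; t=(B-A)/np.linalg.norm(B-A)
    for q in((421.7,270.75),(406.3,292.2)): r.append(np.cross(t,np.array(q)-A))
    return np.array(r)
p0=np.r_[g,19.6,0];print(res(p0).round(1))
s=least_squares(res,p0,x_scale=[.01,.01,.01,1,1]);print((s.x[:3]-g)*1000,s.x[3:],s.fun.round(1))
print("std",np.sqrt(np.diag(np.linalg.inv(s.jac.T@s.jac)))*.7)
```

```text
[-1.6  0.5 -1.3 -0.2 -1.6  0.5 -0.3  0.5 -1.5 -0.5  0.  -0.7]
[-1.02928551  1.71024264 -0.71905051] [17.2605213  -1.37086493] [-0.5  0.1 -0.2  0.2 -0.4  0.7 -0.8  0.4 -0.1 -0.2  0.6 -1.2]
std [7.70839580e-04 1.16303914e-03 2.39101954e-03 7.64574691e-01
 1.90529594e+00]<stdin>:13: DeprecationWarning: Arrays of 2-dimensional vectors are deprecated. Use arrays of 3-dimensional vectors instead. (deprecated in NumPy 2.0)
```

Run:
```python
from h import *
togo(.5218,.1635,.064,19.6)
g=np.array([.45274-.00103,.13729+.00171]);o=np.array([.6019,.192])
a=np.radians(19.6);R=np.array([[np.cos(a),np.sin(a)],[-np.sin(a),np.cos(a)]]);b=np.radians(17.26)
t=g+.1*np.array([np.cos(b),np.sin(b)]);print("tip, grip in reader mm",R@(t-o)*1000,R@(g-o)*1000)
```

```text
90 [-73.8   1.8   0.1] [ 0.    0.04 -0.19]
-90 [-73.8   1.8   0.1] [ 7.0000e-02 -0.0000e+00  1.7981e+02]
tip, grip in reader mm [-59.3499286   -3.63050893] [-159.26654203    0.45242626]
```

```bash
python3 -m inch '[[-2,0.3,0,0,0,-0.4],[-7,0.7,0,0,0,-0.8],[-13,1,0,0,0,-1.2],[-19,1,0,0,0,-1.2],[-25,1,0,0,0,-1.2],[-31,1,0,0,0,-1.2],[-37,1,0,0,0,-1.2],[-43,1,0,0,0,-1.2],[-48,1,0,0,0,-1.2],[-52,1,0,0,0,-1.2],[-54,1,0,0,0,-1.2],[-54,1,0,0,0,-1.2]]'
python3 -m inch '[[0,0,0,0,0,0],[0,0,0,0,0,0],[0,0,0,0,0,0]]'
python3 - <<'E'
from h import *
S=read_camera("scene")[:,:,::-1];T=read_camera("top")[:,:,::-1];cv2.imwrite("pics/s6.png",S);cv2.imwrite("pics/t6.png",T)
togo(.5218,.1635,.064,19.6)
cv2.imwrite("pics/v6.png",np.hstack([cv2.resize(S[255:335,335:415],(400,400),interpolation=2),cv2.resize(T[195:275,195:275],(400,400),interpolation=2)]))
E
```

```text
time_s: 8.85
eef_pos: [0.5034, 0.1563, 0.2187]
ee_rot: [-0.179, 0.984, 0.0, 0.0]
contact_force: [0.4, -0.9, -0.8]
grip_width: 0.479
finger_force: 50.4
time_s: 9.1
eef_pos: [0.5029, 0.1562, 0.2187]
ee_rot: [-0.179, 0.984, 0.0, -0.0]
contact_force: [0.7, 0.2, 0.0]
grip_width: 0.477
finger_force: 50.4
90 [-20.2   0.2  -0.3] [0.   0.   1.03]
-90 [-20.2   0.2  -0.3] [  -0.      0.   -178.97]
```

View pics/v6.png

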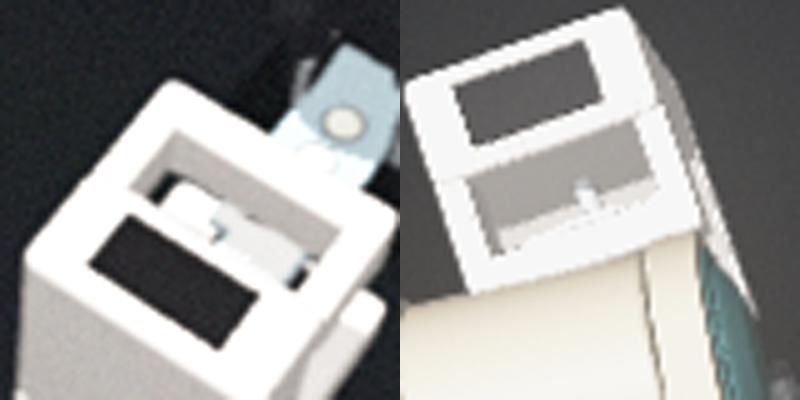

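Run:
```python
import cv2,numpy as np
from h import proj
S=cv2.imread("pics/s6.png");T=cv2.imread("pics/t6.png")
def g(i): 
    i=i.astype(float);return np.clip((i-130)*2.1,0,255).astype(np.uint8)
cv2.imwrite("pics/v7.png",np.hstack([cv2.resize(g(S[275:320,360:405]),(400,400),interpolation=2),cv2.resize(g(T[212:252,205:255]),(400,320),interpolation=2).copy() if 0 else cv2.resize(g(T[210:255,205:250]),(400,400),interpolation=2)]))
o=np.array([.6019,.192]);a=np.radians(19.6);c,s=np.cos(a),np.sin(a)
for x,y,z in((5,13,87),(5,-13,87),(5,0,87),(-5,21,65),(-15,-21,65),(-5,-11,65)):
    X=[o[0]+(c*x-s*y)/1000,o[1]+(s*x+c*y)/1000,z/1000];p=proj("scene",X)[0];q=proj("top",X)[0]
    print((x,y,z),((p-[360,275])*8.89).round(),((q-[205,210])*8.89+[400,0]).round())
```

```text
(5, 13, 87) [227. 306.] [599. 283.]
(5, -13, 87) [129. 243.] [697. 248.]
(5, 0, 87) [178. 274.] [648. 266.]
(-5, 21, 65) [270. 341.] [598. 344.]
(-15, -21, 65) [139. 213.] [766. 325.]
(-5, -11, 65) [152. 265.] [717. 302.]
```

View pics/v7.png

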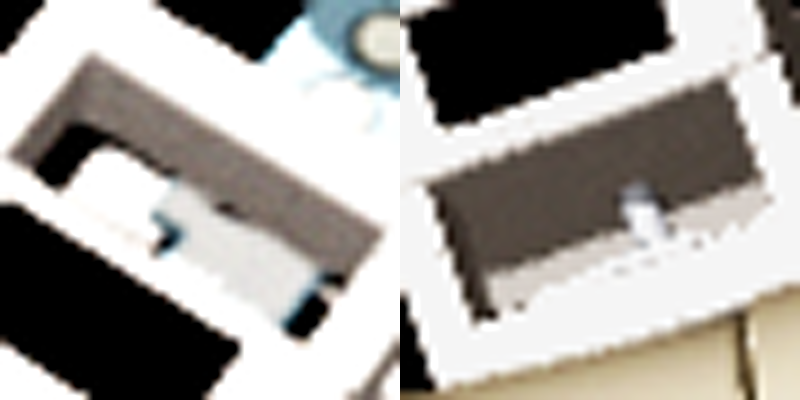

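The view through the opening shows the notch's inner corner at crop (175,240), against a predicted (176,237). The right-hand slide edge is also within about 1 mm of prediction, so the slide is centred with its tip about 10 mm short of the plunger. I'll now push slowly.

```bash
F='
import json
from h import *
o=get_obs();d=np.array([.942,.3355,0]);print("F along reader x",round(float(o["contact_force"]@d),2),"M",o["moment"].round(3))'
python3 -c "$F"
python3 -m inch '[[-1,0,0,0,0,0],[-2,0,0,0,0,0],[-3,0,0,0,0,0],[-4,0,0,0,0,0],[-5,0,0,0,0,0],[-6,0,0,0,0,0],[-7,0,0,0,0,0],[-8,0,0,0,0,0],[-8,0,0,0,0,0]]' | grep contact
python3 -c "$F"
python3 -m inch '[[-1,0,0,0,0,0],[-2,0,0,0,0,0],[-3,0,0,0,0,0],[-4,0,0,0,0,0],[-4,0,0,0,0,0],[-4,0,0,0,0,0]]' | grep contact
python3 -c "$F"
python3 -m inch '[[-1,0,0,0,0,0],[-2,0,0,0,0,0],[-3,0,0,0,0,0],[-4,0,0,0,0,0],[-4,0,0,0,0,0],[-4,0,0,0,0,0]]' | grep contact
python3 -c "$F
togo(.5218,.1635,.064,19.6)"
```

```text
F along reader x -0.99 M [-0.007  0.094  0.011]
contact_force: [0.2, 0.1, -0.2]
F along reader x 0.18 M [ 0.024  0.005 -0.004]
contact_force: [-0.4, 0.6, -0.6]
F along reader x -0.17 M [-0.04   0.13   0.025]
contact_force: [-0.9, -0.3, -0.2]
F along reader x -0.95 M [-0.112  0.145 -0.086]
90 [-4.   0.2 -0.4] [ 0.   -0.01  1.03]
-90 [-4.   0.2 -0.4] [ 1.0000e-02  0.0000e+00 -1.7897e+02]
```

```bash
python3 -m inch '[[-1,0,0,0,0,0],[-2,0,0,0,0,0],[-3,0,0,0,0,0],[-4,0,0,0,0,0],[-4,0,0,0,0,0],[-4,0,0,0,0,0]]' | grep contact
python3 - <<'E'
from h import *
d=np.array([.942,.3355,0]);F=[];M=[]
for i in range(16): T=read_camera("top")[:,:,::-1];o=get_obs();F.append(o["contact_force"]);M.append(o["moment"])
F=np.array(F);print(F.mean(0),F.std(0)/4,(F@d).mean(),np.mean(M,0))
S=read_camera("scene")[:,:,::-1]
cv2.imwrite("pics/t8.png",T);cv2.imwrite("pics/s8.png",S)
T0=cv2.imread("pics/t6.png");S0=cv2.imread("pics/s6.png")
def g(i): return np.clip((i.astype(float)-100)*1.7,0,255).astype(np.uint8)
r=lambda i:cv2.resize(g(i),(400,300),interpolation=2)
cv2.imwrite("pics/v8.png",np.vstack([np.hstack([r(S0[280:316,360:408]),r(T0[217:253,207:255])]),np.hstack([r(S[280:316,360:408]),r(T[217:253,207:255])])]))
togo(.5218,.1635,.064,19.6)
E
```

```text
contact_force: [0.2, -1.2, -0.2]
[-0.93531455 -1.17096928 -0.40086507] [0.10199076 0.13524124 0.11628736] -1.2739264946232312 [-0.17273513  0.18199914 -0.03867255]
90 [-0.1  0.2 -0.3] [0.01 0.   1.03]
-90 [-0.1  0.2 -0.3] [-0.0000e+00  1.0000e-02 -1.7897e+02]
```

View pics/v8.png

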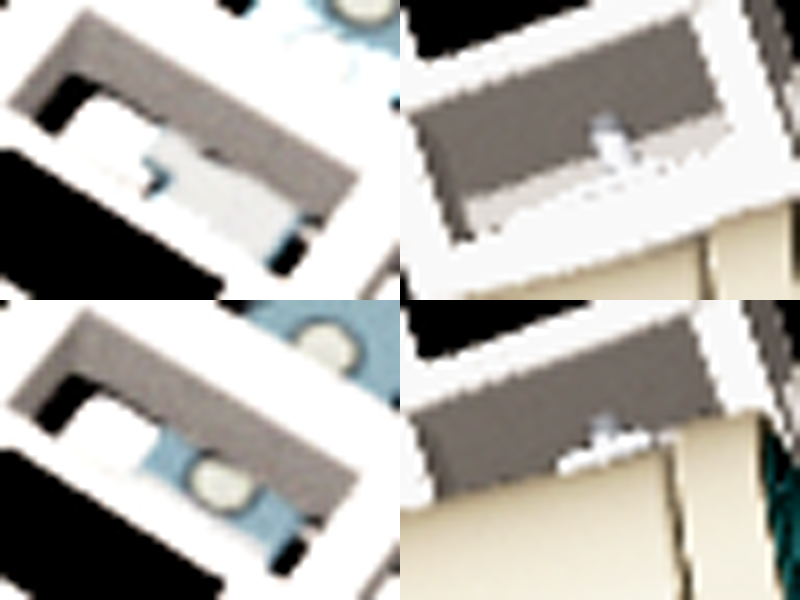

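The lower row shows the plunger plate's top edge pushed towards the column, from about crop (600,180) to about (600,150). I'll measure how far along the reader's x axis.

Run:
```python
from h import *
o=np.array([.6019,.192]);a=np.radians(19.6);c,s=np.cos(a),np.sin(a)
xs=np.arange(-8,40,2)
print("x",xs)
for y in(-10,-7,7,10):
  for f in("t6","t8"):
    im=cv2.cvtColor(cv2.imread(f"pics/{f}.png"),cv2.COLOR_BGR2GRAY)
    uv=proj("top",[[o[0]+(c*x-s*y)/1000,o[1]+(s*x+c*y)/1000,.087] for x in xs]).astype(np.float32)
    print(y,f,cv2.remap(im,uv[:,0][None],uv[:,1][None],cv2.INTER_LINEAR)[0])
```

```text
x [-8 -6 -4 -2  0  2  4  6  8 10 12 14 16 18 20 22 24 26 28 30 32 34 36 38]
-10 t6 [247 247 247 247 247 247 247 246 244 245 237 226 218 178 165 164 165 164
 165 164 165 166 167 167]
-10 t8 [207 212 211 218 220 220 219 220 215 207 194 195 226 246 204 172 163 165
 165 165 164 164 165 164]
-7 t6 [247 247 247 247 247 247 247 246 245 241 215 209 214 185 167 160 164 162
 165 165 166 166 167 166]
-7 t8 [235 234 235 233 231 228 225 221 217 210 198 195 228 246 214 159 162 160
 163 163 164 166 165 165]
7 t6 [247 247 247 247 247 247 247 241 238 245 230 229 215 185 166 165 165 166
 165 167 167 165 167 167]
7 t8 [238 237 236 234 232 231 228 224 220 215 207 202 226 245 220 162 162 164
 164 164 165 164 164 165]
10 t6 [247 247 247 247 247 247 247 247 244 246 235 229 221 192 169 165 165 166
 167 167 166 166 167 166]
10 t8 [239 237 236 234 233 231 229 226 220 216 208 208 230 247 201 168 163 165
 164 164 165 165 165 166]
```

The plunger's back edge moved from about x=11.5 to about 20.3 mm, so it is roughly 9 mm in, and the 1.3 N force fits that. I'll add 1 mm, settle, and hand in.

```bash
python3 -m inch '[[-0.5,0,0,0,0,0],[-1,0,0,0,0,0],[-1,0,0,0,0,0],[-1,0,0,0,0,0],[-1,0,0,0,0,0],[-1,0,0,0,0,0]]'
python3 - <<'E'
from h import *
F=[]
for i in range(12): T=read_camera("top")[:,:,::-1];F.append(get_obs()["contact_force"])
print(np.mean(F,0))
o=np.array([.6019,.192]);a=np.radians(19.6);c,s=np.cos(a),np.sin(a);xs=np.arange(10,30,2);im=cv2.cvtColor(T,cv2.COLOR_BGR2GRAY)
for y in(-10,-7,7,10):
    uv=proj("top",[[o[0]+(c*x-s*y)/1000,o[1]+(s*x+c*y)/1000,.087] for x in xs]).astype(np.float32)
    print(y,cv2.remap(im,uv[:,0][None],uv[:,1][None],cv2.INTER_LINEAR)[0])
print(job_done())
E
```

```text
time_s: 12.8
eef_pos: [0.5227, 0.1637, 0.2187]
ee_rot: [-0.179, 0.984, 0.0, 0.0]
contact_force: [-1.3, -1.9, -0.9]
grip_width: 0.473
finger_force: 50.4
[-1.14385258 -0.80864377 -0.47817725]
-10 [213 203 194 206 239 245 194 164 163 163]
-7 [214 206 190 208 233 228 181 161 159 162]
7 [219 213 204 218 237 230 177 165 163 163]
10 [220 213 208 218 244 242 189 164 165 165]
the job is handed in; nothing more can be done
None
```

I handed the job in with the slide gripped, level and label up, its frosted end pushing the reader's plunger in by about 10 mm (estimated from the top camera), and about 13 s on the clock; no verdict was returned.

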